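# Set the depth stop of a knife sharpener with its gauge blade

## Robot

A 7-joint arm with a two-finger parallel gripper is mounted at the origin on a cart in front of the work surface, level with it; the furniture and walls round the work are solid. World frame = base frame: x ahead of the robot, y to its left, z up, the work surface at z = 0. Lengths are in m, angles in rad, forces in N, time in s.
With the tool pointing down it reaches from about 0.425 to 0.875 m from the base axis. Payload 4.7 kg.
Tool frame: the origin (TCP) lies at the very end of the fingers, on their centre line; the grasp point (between the pads) lies 19 mm behind it; z points along the fingers, y is the line along which they close (so a half turn about z gives the same grasp; the last joint's range is limited). The gripper opens to 87 mm and grips with 3 to 60 N. Pads are 19 mm wide; open, the fingers measure 117 mm over their backs; the gripper's body (75 mm by 190 mm) begins 51 mm behind the grasp point.
Start: joints at [1.137, 0.321, -0.07, 1.45, 0.023, 1.371, -0.057], TCP at [0.281, -0.586, 0.223] pointing down, gripper open.
Joint ranges: [-2.86, 2.86], [-0.3, 2.09], [-1.38, 1.24], [0.06, 2.45], [-1.56, 4.7], [0.09, 2.05], [-2.69, 2.69]. Speed limits (rad/s): [2.57, 2.57, 3.14, 3.14, 3.14, 3.14, 3.14].

## Interface

Orientations are given as a rotation vector (axis times angle).
In Python, from bench import ctrl gives the robot as it stands.
- The arm moves only by the tool jog_arm, never from a script. Its argument "commands" is a list of rows, each a list of 7 numbers: the opening, from 0 (shut) to 1 (fully open), then the shift along the world's x, y, z scaled (see below), then the turn, a rotation vector about the world's x, y, z scaled (see below). A call has exactly 5 rows; each row is the pose to reach, as a shift and turn from the pose commanded when the call began; what a row does not reach only later rows make up. The controller multiplies each number of a shift by 0.5 m and each number of a turn by 30 degrees. A row lasts 1/12 s, in which the tool goes at most 41.7 mm and 7.16 degrees, less where a joint would pass 70% of its speed; a pose out of reach is approached as far as the arm can. A call with a number of a shift or a turn outside -1 to 1 is refused whole. A call with a gripper value outside its range is refused whole. The fingers move at their own pace and stop on an object; "grip_force" is the grip in N (left out, the last holds). Time passes only in rows, so rows that repeat a pose let the fingers close, or fill a call up. It gives the time, the measured TCP pose, the force, the opening and the grip force at its end, in the units of the state.
- ctrl.get_state(): the state, without advancing time (a new reading comes with each control period).
- ctrl.get_image(name): name is "side" or "top" or "wrist"; returns a dict with "frame" (384x512x3 uint8, red, green, blue), "vfov" (degrees; the focal length in pixels is half the picture's height over the tangent of half this angle, whatever the lens; pixels are square), "cx", "cy" (the principal point, pixels), "camera_from_world" (4x4, takes a point from world to camera coordinates); the wrist camera has in their place "mount" (4x4, takes a point from camera to tool coordinates, whose origin is the TCP and whose axes are the flange's). Camera axes: x right, y down, z forward; pixel columns grow to the right and rows downward; lengths in m; the calibration is good to about 2 mm. A picture is of the moment at which its call begins: read the wrist's pose just before it. There is no depth.
- ctrl.close_job(): hands the job in; it is judged then, once.
The state is a dict: "time": time; "joint_positions": joint angles; "qd": joint speeds; "joint_torque": joint torques, N m; "position": TCP position; "tool_rot": TCP orientation; "ft_force": force on the tool from outside, world axes, zero at the start; "torque": the same for the moment, N m; "grip_width": opening from 0.0 (shut) to 1.0 (fully open); "grip_force": force on a finger pad.
Only numpy, scipy, OpenCV 4.12 (cv2) and the standard library are available. Lean on these libraries where they do the work, as an engineer would, in place of code of your own. Each camera call takes 0.05 s, during which the arm holds its last target. There are 200 camera calls.

## Task

Set the depth stop of the knife sharpener: lift the setting gauge out of its wooden stand, push its blade into the sharpener's slanted slot until the shoulders of its handle sit flat on the sloping face, and leave it in there. Then lock the setting by turning the bar knob beside the slot clockwise as far as it goes. Do not shift the other things on the worktop.

Things in the scene. Friction and masses are not known exactly. Their poses are not given: they have to be found in the camera images.
- gauge_handle (a point): Middle of the wooden handle of the setting gauge (loose, about 0.12 kg): a block 36 (its x) x 18 (y) x 60 mm (z). A steel blade 22 (x) x 5 mm (y), 45 mm long, round-nosed, runs from the middle of its underside along -z; alike after half a turn about z. At the start it stands upright in its stand, blade down, handle clear above. Grip across the 18 mm, high on the handle.
- gauge_shoulder (a point): Middle of the underside of the gauge's handle, where the blade leaves it; 30 mm along -z from point gauge_handle, same axes. The blade's nose is 45 mm further along -z.
- gauge_stand: Pale wooden block fixed to the worktop, 70 mm (x) by 56 mm (y) by 52 mm high, with a slot 28 mm (x) by 9 mm (y) from its top right through it, in which the gauge stands at the start with the handle's underside on the block's top. Origin in the middle of its underside, z up.
- sharpener: Fixed knife sharpener: dark base plate (x -60 to 90, y -147 to 43 mm, 19 high), grey head 56 mm wide with a slanted slot in a sloping face toward the robot, highest edge 117 mm up, and to its right a grey turret 56 x 56 mm at x 35, y -105, 85 high, with the lock knob. Origin on the worktop below the slot mouth; x away from the robot, y left, z up. A fixed fruit basket stands to its right.
- slot_mouth (a point): Middle of the slot mouth on the sloping face, 98 mm above the worktop. z is the face's outward normal, 32 degrees from vertical, leaning to the robot; the blade goes in along -z. x runs up the slope, y left. Face 66 (x) x 56 mm (y); slot 28 (x) x 9 mm (y), 64 mm deep, straight walls. With the gauge home, gauge_shoulder lies here, z axes parallel, the blade's broad sides facing y.
- depth_stop (a joint): Brass depth stop that slides along the slot, held by friction wherever it is left; about 4 N moves it. Value in m: 0 with its top 8 mm below the slot mouth, growing as it is pushed deeper, 0.044 at its end. Starts between 0 and 0.010; the gauge pushed fully home sets it to 0.037.
- lock_knob (a joint): Lock knob on the turret, in rad: grows as it turns clockwise seen from above, from 0 (loose) to the end stop at 1.25 (locked). Starts between 0 and 0.2; turns stiffly (0.05 N m) and stays where it is left.
- lock_knob_grip (a point): Grip point of the lock knob, on its upright turning axis, 122 mm above the worktop, 7 mm below the top of its bar. The bar is 46 mm long (its x), 14 mm thick (its y), and stands 32 mm high on a disc 48 mm across; it turns with the knob. With the knob at 0 the bar lies along the sharpener's x.
- kitchen_timer: Wind-up kitchen timer, 66 mm across, 43 mm high, on the worktop to the right of the sharpener, near the front edge. Bystander; origin under its middle.
- tumbler: Clear drinking glass, 81 mm across, 92 mm high, to the left of the gauge's stand. Bystander; origin under its middle.
- spoon_rest: Ceramic spoon rest, 148 x 69 x 36 mm, behind the gauge's stand. Bystander; origin on its underside.
- scissors: Household scissors, 199 mm long, 9 mm thick, lying flat at the front right. Bystander; origin in the middle.
- seed_packet: Flat paper seed packet, 115 x 85 x 10 mm, lying at the right. Bystander; origin in the middle of its underside.
- teaspoon: Teaspoon, 135 mm long, lying flat near the front edge before the sharpener. Bystander; origin in the middle of its underside.

How it is judged:
By the outcome, as a careful person would: the job done as asked, in the order asked, and still so for the second after the job is handed in, with the robot touching nothing.
It also fails if it takes over 51 s, if anything falls off the work surface, if the arm or the gripper's body presses on something with over 40 N, if the wrist force passes 120 N, or if a joint passes its speed limit or range.

## Working session

There is one attempt and no reset: what is moved stays moved. The work goes in short steps, Python scripts to look and compute and a tool call to move; the robot and the scene stay as the last step left them, time stands still between calls to the robot, and variables do not carry over. Pictures are saved under pics/ and viewed, at most 12 in all, crops included, and the job is handed in when it is done.

Besides the shell and the picture viewer there is one more tool, called after ">>>" as a command line: name --pt "numbers of a row" for each row, then --argument value for the rest. jog_arm: Moves the arm, as the interface text tells. Shifts and turns lie within -1 to 1; 1 stands for 0.5 m of shift or 30 degrees of turn. Its arguments: {"type":"object","properties":{"commands":{"type":"array","items":{"type":"array","items":{"type":"number","minimum":-1,"maximum":1}}},"grip_force":{"type":"number"}},"required":["commands"]}

```bash
mkdir -p pics; ls
python3 - <<'E'
from bench import ctrl
import cv2,pickle
s=ctrl.get_state();print(s)
d={}
for n in("side","top"):
    i=ctrl.get_image(n);d[n]=i;cv2.imwrite(f"pics/{n}0.png",cv2.resize(i["frame"][:,:,::-1],(800,600),interpolation=cv2.INTER_CUBIC));print(n,i["vfov"],i["cx"],i["cy"],i["camera_from_world"].round(4).tolist())
pickle.dump(d,open("d0.pkl","wb"))
E
```

```text
pics
{'time': 0.0, 'joint_positions': array([ 1.13709919,  0.321778  , -0.07008278,  1.45165622,  0.02257726,
        1.37080608, -0.0569034 ]), 'qd': array([ 9.08577821e-04,  4.18166766e-05,  3.15190741e-04, -9.56487388e-04,
        9.44462758e-04, -1.58825644e-04, -3.38532124e-04]), 'joint_torque': array([-6.21227045e-04, -4.91287494e+01, -4.03957972e-01, -3.12530351e+01,
       -6.37532445e-02,  4.37817222e-02,  1.97196414e-04]), 'position': array([ 0.28116123, -0.58543623,  0.22150015]), 'tool_rot': array([-3.06141791e+00, -6.97168260e-01,  7.66116187e-04]), 'ft_force': array([-0.39421166,  0.15307152,  0.28308734]), 'torque': array([ 0.01117329, -0.00499593, -0.05296429]), 'grip_force': 0.0, 'grip_width': 1.0013800922148546}
side 42.23150624609464 260.28681838003035 190.61630479455988 [[-0.5607, -0.828, -0.009, 0.328], [-0.5344, 0.3701, -0.7599, 0.3447], [0.6325, -0.4213, -0.65, 1.2776], [0.0, 0.0, 0.0, 1.0]]
top 45.4417416546377 252.05911401226194 192.1034994919747 [[0.0141, -0.9999, -0.0057, 0.0219], [-0.9946, -0.0134, -0.1033, 0.5474], [0.1032, 0.0071, -0.9946, 1.6565], [0.0, 0.0, 0.0, 1.0]]
```

View pics/side0.png

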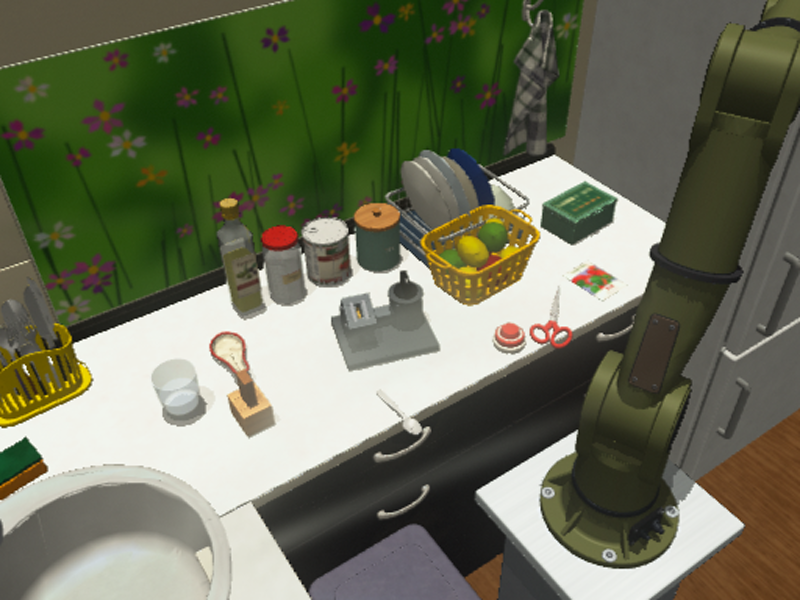

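View pics/top0.png

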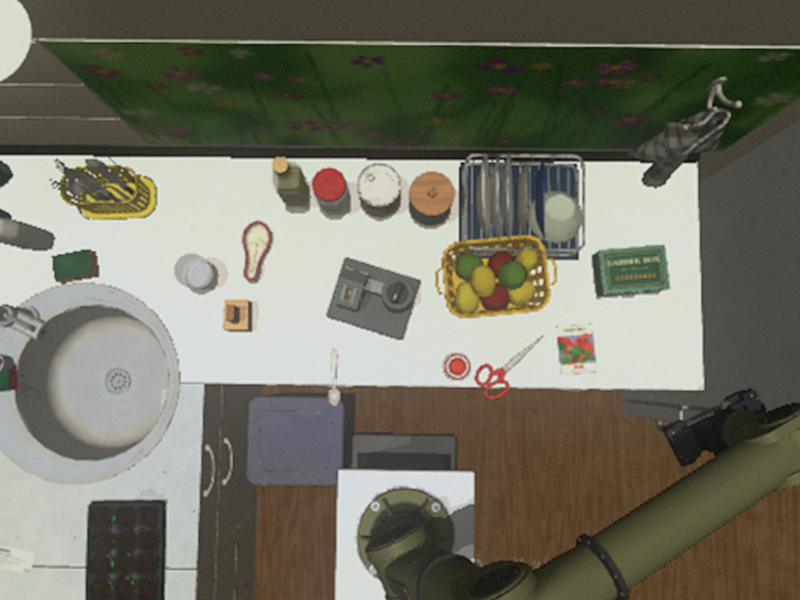

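The top view shows the stand at about (237,315), the slot at (350,292) and the knob at (400,293). In the side view they are at about (250,395), (356,308) and (405,285). I'll enlarge these areas.

```bash
cat > h.py <<'E'
import numpy as np,cv2
from scipy.spatial.transform import Rotation as R
from bench import ctrl
def ray(i,px,T):   # T camera_from_world
    f=len(i["frame"])/2/np.tan(np.radians(i["vfov"]/2))
    d=np.array([(px[0]-i["cx"])/f,(px[1]-i["cy"])/f,1]);Rw=T[:3,:3].T
    return -Rw@T[:3,3],Rw@d/np.linalg.norm(d)
def tri(rs):
    A=0;b=0
    for o,d in rs:
        P=np.eye(3)-np.outer(d,d);A=A+P;b=b+P@o
    x=np.linalg.solve(A,b);return x,[np.linalg.norm((np.eye(3)-np.outer(d,d))@(x-o)) for o,d in rs]
def proj(i,X,T):
    f=len(i["frame"])/2/np.tan(np.radians(i["vfov"]/2));p=T[:3,:3]@np.asarray(X)+T[:3,3]
    return np.array([i["cx"],i["cy"]])+f*p[:2]/p[2]
def onz(r,z): o,d=r;return o+d*(z-o[2])/d[2]
def wristT(i,s):
    W=np.eye(4);W[:3,:3]=R.from_rotvec(s["tool_rot"]).as_matrix();W[:3,3]=s["position"]
    return np.linalg.inv(W@i["mount"])
E
python3 - <<'E'
import pickle,cv2,numpy as np
d=pickle.load(open("d0.pkl","rb"))
c=lambda n,x,y,w,h,k:cv2.resize(d[n]["frame"][y:y+h,x:x+w,::-1],None,fx=k,fy=k,interpolation=cv2.INTER_CUBIC)
a=np.vstack([c("top",205,160,70,60,5),c("side",205,170,70,60,5)])   # 350x600
b=np.vstack([c("top",140,185,30,30,10),c("side",140,230,40,40,7.5)]) # 300x600
cv2.imwrite("pics/c1.png",np.hstack([a,b]))
E
```

```text
(no output)
```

View pics/c1.png

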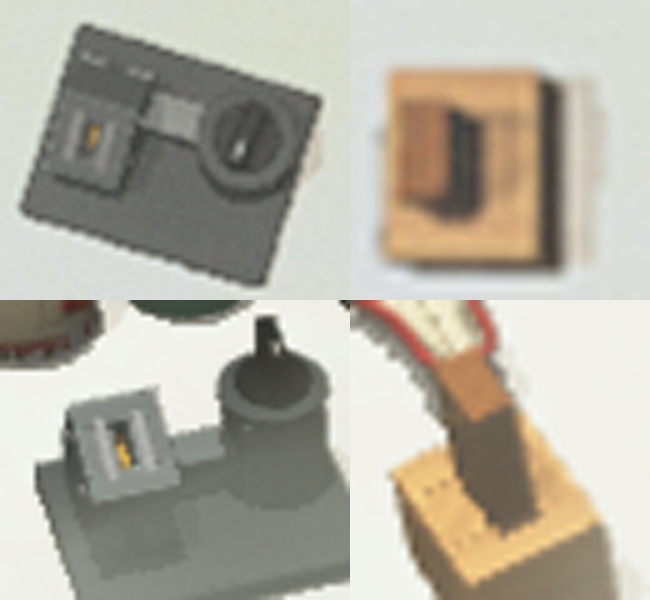

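Run:
```python
from h import *
import pickle
d=pickle.load(open("d0.pkl","rb"));t,s=d["top"],d["side"];Tt,Ts=t["camera_from_world"],s["camera_from_world"]
A=lambda x,y:((x+.5)/5-.5+205,(y+.5)/5-.5+160)
B=lambda x,y:((x+.5)/5-.5+205,(y-300+.5)/5-.5+170)
C=lambda x,y:((x-350+.5)/10-.5+140,(y+.5)/10-.5+185)
D=lambda x,y:((x-350+.5)/7.5-.5+140,(y-300+.5)/7.5-.5+230)
rt=lambda p:ray(t,p,Tt)
rs=lambda p:ray(s,p,Ts)
P=np.array([onz(rt(A(*p)),.019) for p in[(80,25),(320,97),(265,287),(22,212)]]);print(P.round(4))
M=np.array([[.09,.043],[.09,-.147],[-.06,-.147],[-.06,.043]])
T,_=cv2.estimateAffinePartial2D(M.astype(np.float32),P[:,:2].astype(np.float32));print(T, "yaw",np.degrees(np.arctan2(T[1,0],T[0,0])))
print("slot",tri([rt(A(96,137)),rs(B(124,450))]))
print("knob turret c",onz(rt(A(248,147)),.085),"side",onz(rs(B(273,390)),.085))
print("handle top",tri([rt(C(425,152)),rs(D(477,383))]),onz(rt(C(425,152)),.112))
Q=np.array([onz(rt(C(*p)),.052) for p in[(390,68),(540,70),(540,258),(388,258)]]);print(Q.round(4),Q.mean(0))
```

```text
[[ 0.6493  0.148   0.019 ]
 [ 0.5976 -0.0311  0.019 ]
 [ 0.4563  0.0079  0.019 ]
 [ 0.5092  0.1878  0.019 ]]
[[ 0.94226991  0.27023388  0.5530212 ]
 [-0.27023388  0.94226991  0.13120633]] yaw -16.00237815894374
slot (array([0.558122  , 0.13019132, 0.08828841]), [np.float64(0.0007669470375910313), np.float64(0.0007669470375910737)])
knob turret c [0.55234799 0.02160163 0.085     ] side [0.55713192 0.02202297 0.085     ]
handle top (array([0.50661277, 0.39517982, 0.10975365]), [np.float64(0.00031805255143125356), np.float64(0.00031805255143117095)]) [0.50659039 0.39492986 0.112     ]
[[0.542  0.423  0.052 ]
 [0.542  0.3685 0.052 ]
 [0.4738 0.3661 0.052 ]
 [0.473  0.4211 0.052 ]] [0.5077091  0.39468103 0.052     ]
```

The estimates agree with the given sizes: slot about (0.556, 0.131), sharpener yaw −16°, gauge about (0.507, 0.395) with its axes along the world's. I'll set off for the gauge.

>>> jog_arm --pt "1 0.03 0.058 0.036 0 0 0.17" --pt "1 0.06 0.116 0.072 0 0 0.34" --pt "1 0.09 0.174 0.108 0 0 0.51" --pt "1 0.12 0.232 0.144 0 0 0.68" --pt "1 0.15 0.29 0.18 0 0 0.857"

```text
time: 0.52
position: [0.3567, -0.4392, 0.3129]
tool_rot: [-2.828, -1.367, 0.001]
ft_force: [0.7, -0.0, 0.4]
grip_width: 1.004
grip_force: 0.0
```

>>> jog_arm --pt "1 0.03 0.058 0.01 0 0 0.17" --pt "1 0.06 0.116 0.02 0 0 0.34" --pt "1 0.09 0.174 0.03 0 0 0.51" --pt "1 0.12 0.232 0.04 0 0 0.68" --pt "1 0.15 0.29 0.05 0 0 0.857"

```text
time: 0.93
position: [0.4317, -0.2943, 0.3375]
tool_rot: [-2.453, -1.962, 0.001]
ft_force: [0.1, -0.5, -0.1]
grip_width: 0.999
grip_force: 0.0
```

>>> jog_arm --pt "1 0.03 0.06 0 0 0 0.17" --pt "1 0.06 0.12 0 0 0 0.34" --pt "1 0.09 0.18 0 0 0 0.51" --pt "1 0.12 0.24 0 0 0 0.68" --pt "1 0.15 0.3 0 0 0 0.857"

```text
time: 1.35
position: [0.5066, -0.1444, 0.3373]
tool_rot: [-1.955, -2.459, 0.0]
ft_force: [0.2, -0.1, 0.0]
grip_width: 0.996
grip_force: 0.0
```

>>> jog_arm --pt "1 0.0 0.072 0 0 0 0.17" --pt "1 0.0 0.144 0 0 0 0.34" --pt "1 0.0 0.216 0 0 0 0.51" --pt "1 0.0 0.288 0 0 0 0.68" --pt "1 0.0 0.36 0 0 0 0.857"

```text
time: 1.77
position: [0.5059, 0.0358, 0.3373]
tool_rot: [-1.359, -2.832, 0.001]
ft_force: [0.9, -0.0, 0.1]
grip_width: 1.0
grip_force: 0.0
```

Run:
```python
from h import *
import pickle
s=ctrl.get_state();i=ctrl.get_image("wrist");pickle.dump((s,i),open("w1.pkl","wb"))
print(s["position"],i["mount"].round(3).tolist(),i["vfov"]);cv2.imwrite("pics/w1.png",i["frame"][:,:,::-1])
```

```text
[0.50588996 0.03575111 0.33730071] [[0.001, -0.965, -0.264, 0.072], [1.0, 0.0, 0.001, 0.001], [-0.001, -0.264, 0.965, -0.162], [0.0, 0.0, 0.0, 1.0]] 61.38599669239074
```

>>> jog_arm --pt "1 0.0 0.072 0 0 0 0.17" --pt "1 0.0 0.144 0 0 0 0.34" --pt "1 0.0 0.216 0 0 0 0.51" --pt "1 0.0 0.288 0 0 0 0.68" --pt "1 0.0 0.36 0 0 0 0.857"

```text
time: 2.23
position: [0.5061, 0.2152, 0.3375]
tool_rot: [0.696, 3.063, -0.001]
ft_force: [0.0, -0.1, -0.0]
grip_width: 0.999
grip_force: 0.0
```

>>> jog_arm --pt "1 0.0 0.072 -0.02 0 0 0.17" --pt "1 0.0 0.144 -0.05 0 0 0.34" --pt "1 0.0 0.216 -0.1 0 0 0.51" --pt "1 0.0 0.288 -0.15 0 0 0.68" --pt "1 0.0 0.358 -0.2 0 0 0.857"

```text
time: 2.65
position: [0.5065, 0.3897, 0.2395]
tool_rot: [-0.003, 3.141, -0.0]
ft_force: [0.0, -0.9, 0.1]
grip_width: 0.998
grip_force: 0.0
```

Run:
```python
from h import *
import pickle
s=ctrl.get_state();i=ctrl.get_image("wrist");pickle.dump((s,i),open("w2.pkl","wb"))
print(s["position"],s["tool_rot"],s["joint_positions"])
a=pickle.load(open("w1.pkl","rb"))[1]["frame"]
f=lambda m:cv2.resize(m,(400,300))
cv2.imwrite("pics/w12.png",np.hstack([f(a),f(i["frame"])])[:,:,::-1])
T=wristT(i,s)
for X in [(.507,.395,.112),(.508,.395,.052)]: print(proj(i,X,T))
```

```text
[0.50650207 0.38967704 0.2395435 ] [-3.12327090e-03  3.14137963e+00 -3.49893227e-04] [ 0.00738077  0.44255184 -0.9573055   1.43021965  0.36064761  1.45307627
  0.6270121 ]
[258.23612382 183.3247433 ]
[257.36110365 171.03764912]
```

View pics/w12.png

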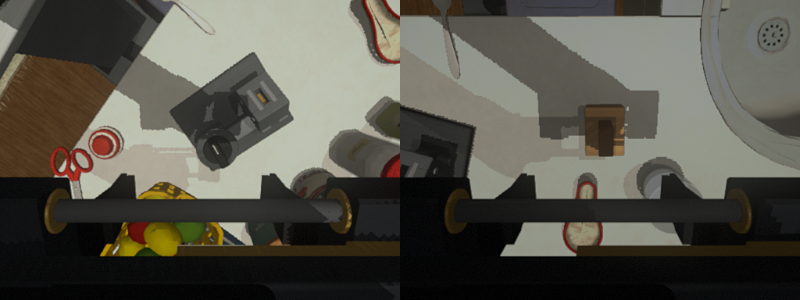

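The wrist views show the stand and handle at about (262,178) full-size in the second picture. In the first, the slot is at about (334,123) and the knob at (275,190). I'll zoom in on both.

Run:
```python
from h import *
import pickle
a=pickle.load(open("w1.pkl","rb"))[1]["frame"];b=pickle.load(open("w2.pkl","rb"))[1]["frame"]
f=lambda m,x,y:cv2.resize(m[y:y+60 if m is b else y+150,x:x+60 if m is b else x+100],(400,600),interpolation=cv2.INTER_CUBIC)
A=cv2.resize(a[70:220,270:370],(400,600),interpolation=cv2.INTER_CUBIC) # x4, origin(270,70)
A=cv2.resize(a[75:225,240:390],(400,400),interpolation=cv2.INTER_CUBIC)
A=np.vstack([A,np.zeros((200,400,3),np.uint8)])
B=cv2.resize(b[120:220,220:300],(400,500),interpolation=cv2.INTER_CUBIC);B=np.vstack([B,np.zeros((100,400,3),np.uint8)]) # x5
cv2.imwrite("pics/c2.png",np.clip(np.hstack([A,B])[:,:,::-1]*1.6,0,255))
```

```text
[ WARN:0@0.191] global loadsave.cpp:1063 imwrite_ Unsupported depth image for selected encoder is fallbacked to CV_8U.
```

View pics/c2.png

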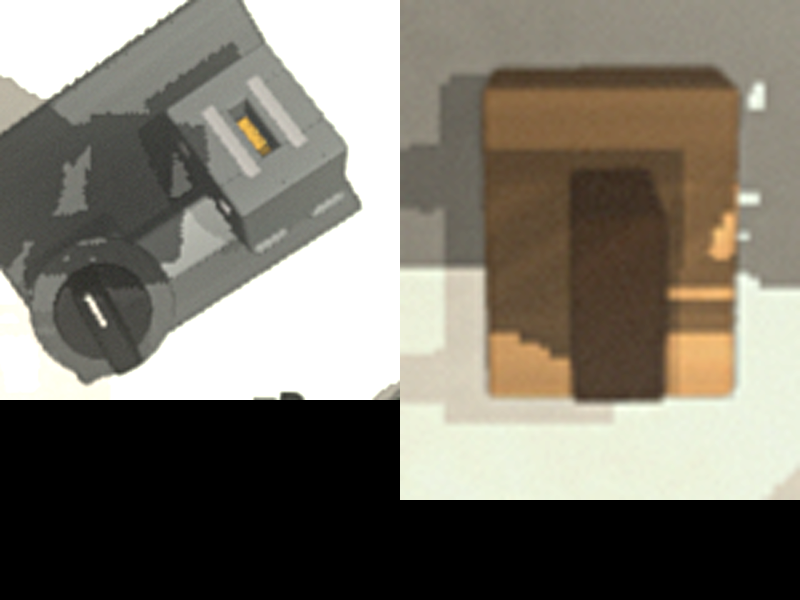

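```bash
cat >> h.py <<'E'
def pose(x,y,yaw):
    W=np.eye(4);c,s=np.cos(yaw),np.sin(yaw);W[:2,:2]=[[c,-s],[s,c]];W[:2,3]=x,y;return W
n=np.radians(32);F=np.eye(4);F[:3,:3]=np.array([[np.cos(n),0,-np.sin(n)],[0,1,0],[np.sin(n),0,np.cos(n)]]);F[2,3]=.098
E
python3 - <<'E'
from h import *
import pickle
from scipy.optimize import least_squares
d=pickle.load(open("d0.pkl","rb"));t,sd=d["top"],d["side"];Tt,Ts=t["camera_from_world"],sd["camera_from_world"]
s1,w1=pickle.load(open("w1.pkl","rb"));s2,w2=pickle.load(open("w2.pkl","rb"));T1,T2=wristT(w1,s1),wristT(w2,s2)
h1=(263.2,180.8);h0=(147.05,199.75)
print("handle",onz(ray(w2,h1,T2),.112),tri([ray(w2,h1,T2),ray(t,h0,Tt)]))
# stand top corners in w2
for p in[(487,90),(738,90)]: print("stand far/near edge",onz(ray(w2,(220+(p[0]-399.5)/5-.5,120+(p[1]+.5)/5-.5),T2),.052))
E1=lambda x,y:(240+(x+.5)/2.6667-.5,75+(y+.5)/2.6667-.5)
p1=E1(253,127);pA=(223.8,187.0)
print("slot",onz(ray(w1,p1,T1),.098),tri([ray(w1,p1,T1),ray(t,pA,Tt)]))
# joint fit: plate corners(top), face corners (wrist)
A=lambda x,y:((x+.5)/5-.5+205,(y+.5)/5-.5+160)
B=lambda x,y:((x+.5)/5-.5+205,(y-300+.5)/5-.5+170)
obs=[(t,Tt,A(80,25),(.09,.043,.019)),(t,Tt,A(320,97),(.09,-.147,.019)),(t,Tt,A(265,287),(-.06,-.147,.019)),(t,Tt,A(22,212),(-.06,.043,.019)),
(w1,T1,E1(360,207),(.09,.043,.019)),(w1,T1,E1(235,0),(-.06,.043,.019))]
fc=lambda x,y:(F@[x,y,0,1])[:3]
obs+=[(w1,T1,E1(262,43),fc(-.033,.028)),(w1,T1,E1(347,152),fc(.033,.028)),(w1,T1,E1(168,108),fc(-.033,-.028)),(w1,T1,E1(248,248),fc(.033,-.028)),
(sd,Ts,B(88,500),fc(-.033,.028)),(sd,Ts,B(68,403),fc(.033,.028)),(sd,Ts,B(158,390),fc(.033,-.028)),(sd,Ts,B(181,480),fc(-.033,-.028))]
def res(q):
    W=pose(*q);return np.concatenate([proj(i,(W@[*X,1])[:3],T)-p for i,T,p,X in obs])
r=least_squares(res,[.553,.131,-.28],loss="soft_l1");print(r.x,np.degrees(r.x[2]));print(res(r.x).reshape(-1,2).round(1).tolist())
W=pose(*r.x);kn=W@[.035,-.105,.122,1];print("knob",kn)
im=w1["frame"][:,:,::-1][75:225,240:390];im=np.clip(cv2.resize(im,(600,600),interpolation=cv2.INTER_CUBIC)*1.6,0,255).astype(np.uint8)
for th,col in((0,(0,0,255)),(.1,(0,255,0)),(.2,(255,0,0))):
    P=[]
    for z in(.129,):
      for x,y in((-.023,-.007),(.023,-.007),(.023,.007),(-.023,.007)):
        c,s=np.cos(-th),np.sin(-th);X=W@[.035+c*x-s*y,-.105+s*x+c*y,z,1];P.append((proj(w1,X[:3],T1)-[239.5,74.5])*4)
    cv2.polylines(im,[np.int32(P)],True,col)
for q in[[(-.014,-.0045),(.014,-.0045),(.014,.0045),(-.014,.0045)],[(-.033,-.028),(.033,-.028),(.033,.028),(-.033,.028)]]:
    cv2.polylines(im,[np.int32([(proj(w1,(W@[*fc(*a),1])[:3],T1)-[239.5,74.5])*4 for a in q])],True,(0,255,255))
cv2.imwrite("pics/ov.png",im)
E
```

```text
handle [0.50459523 0.39955301 0.112     ] (array([0.50866118, 0.39981797, 0.09303563]), [np.float64(0.0006080597395798868), np.float64(0.0006080597395797022)])
stand far/near edge [0.47150104 0.37295466 0.052     ]
stand far/near edge [0.47136823 0.42677489 0.052     ]
slot [0.5531491  0.13667223 0.098     ] (array([0.55576996, 0.13325939, 0.09263623]), [np.float64(0.004237529432991991), np.float64(0.004237529432991968)])
[ 0.55454838  0.13425741 -0.29135778] -16.693571249730546
[[-0.4, -1.0], [0.4, -0.2], [-0.8, 0.4], [-1.3, -0.1], [2.2, 2.8], [-3.0, -7.7], [0.6, 0.9], [0.7, 0.2], [-2.4, 2.7], [-3.2, -9.0], [0.4, 0.9], [-0.8, -0.0], [-1.0, -1.1], [-0.3, 1.0]]
knob [0.55791173 0.02362881 0.122      1.        ]
```

View pics/ov.png

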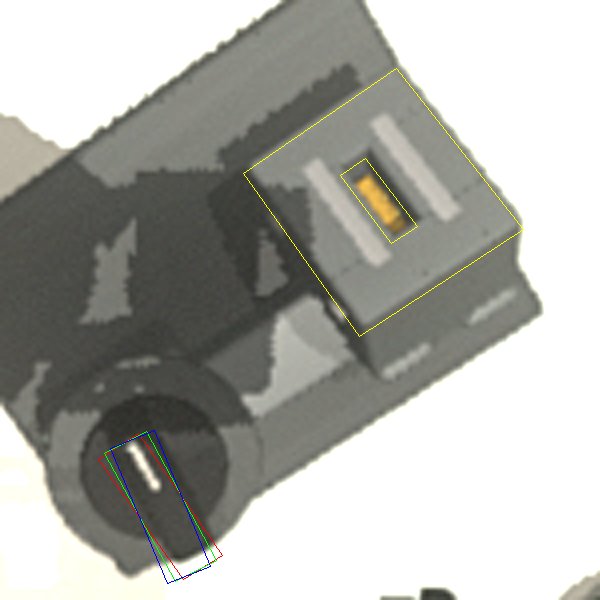

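The overlay fits the slot to about 2–3 mm, and the knob is at roughly 0.07 rad. Now I'll descend onto the gauge.

>>> jog_arm --pt "1 0.001 0.008 -0.05 0 0 0" --pt "1 0.001 0.008 -0.1 0 0 0" --pt "1 0.001 0.008 -0.15 0 0 0" --pt "1 0.001 0.008 -0.17 0 0 0" --pt "1 0.001 0.008 -0.18 0 0 0"

```text
time: 3.12
position: [0.5062, 0.3911, 0.1485]
tool_rot: [-0.003, -3.138, 0.004]
ft_force: [-1.3, 0.0, 0.1]
grip_width: 0.999
grip_force: 0.0
```

>>> jog_arm --pt "1 0 0 -0.04 0 0 0" --pt "1 0 0 -0.08 0 0 0" --pt "1 0 0 -0.11 0 0 0" --pt "1 0 0 -0.13 0 0 0" --pt "1 0 0 -0.13 0 0 0"

```text
time: 3.53
position: [0.5064, 0.3914, 0.0842]
tool_rot: [-0.003, -3.139, 0.003]
ft_force: [-1.1, -0.5, 0.1]
grip_width: 1.002
grip_force: 0.0
```

Run:
```python
from h import *
import pickle
s=ctrl.get_state();print(s["position"],s["tool_rot"],s["ft_force"])
i=ctrl.get_image("wrist");pickle.dump((s,i),open("w3.pkl","wb"));T=wristT(i,s)
j=ctrl.get_image("side")
a=np.clip(i["frame"][:,:,::-1]*1.5,0,255).astype(np.uint8)
X=np.array([s["position"][0],s["position"][1],.112])
for dx in(-.018,.018):
  for dy in(-.009,.009): cv2.circle(a,tuple(np.int32(proj(i,X+[dx,dy,0],T).round())),1,(0,255,0),-1)
b=cv2.resize(j["frame"][200:300,110:210,::-1],(384,384))
cv2.imwrite("pics/w3.png",np.hstack([cv2.resize(a,(416,384))[:, :],b]))
```

```text
[0.50639144 0.3913792  0.08416212] [-2.92569537e-03 -3.13939604e+00  2.69654834e-03] [-1.06510941 -0.45221319  0.06791812]
```

View pics/w3.png

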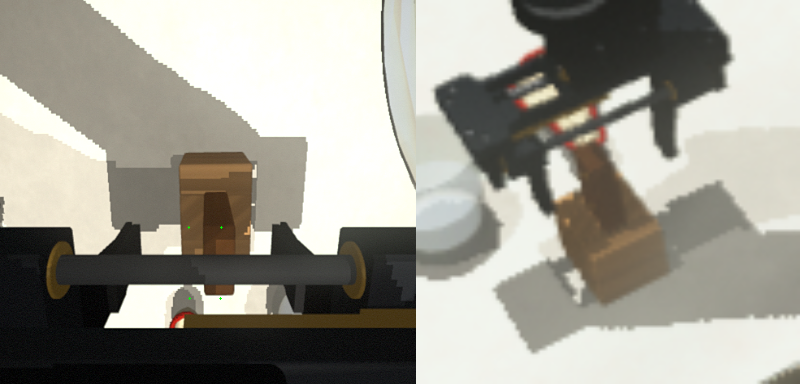

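The fingers are centred at px 205 and the handle at about px 220, so the gripper is about 8 mm short in +y. I'll shift it and close.

>>> jog_arm --pt "1 0.002 0.008 -0.003 0 0 0" --pt "1 0.002 0.016 -0.005 0 0 0" --pt "1 0.002 0.016 -0.005 0 0 0" --pt "0.5 0.002 0.016 -0.005 0 0 0" --pt "0.3 0.002 0.016 -0.005 0 0 0" --grip_force 40

```text
time: 4.05
position: [0.5079, 0.4008, 0.0837]
tool_rot: [0.002, 3.141, 0.0]
ft_force: [0.2, -0.4, 0.7]
grip_width: 0.921
grip_force: 0.0
```

>>> jog_arm --pt "0.1 0 0 0 0 0 0" --pt "0 0 0 0 0 0 0" --pt "0 0 0 0 0 0 0" --pt "0 0 0 0 0 0 0" --pt "0 0 0 0 0 0 0"

```text
time: 4.47
position: [0.508, 0.4003, 0.0834]
tool_rot: [0.002, 3.142, 0.0]
ft_force: [0.5, 0.2, -0.0]
grip_width: 0.553
grip_force: 0.0
```

>>> jog_arm --pt "0 0 0 0 0 0 0" --pt "0 0 0 0 0 0 0" --pt "0 0 0 0 0 0 0" --pt "0 0 0 0 0 0 0" --pt "0 0 0 0 0 0 0"

```text
time: 4.88
position: [0.5079, 0.4003, 0.0833]
tool_rot: [0.002, 3.142, -0.0]
ft_force: [0.5, 0.4, -1.1]
grip_width: 0.201
grip_force: 40.0
```

>>> jog_arm --pt "0 0 0 0.03 0 0 0" --pt "0 0 0 0.07 0 0 0" --pt "0 0 0 0.13 0 0 0" --pt "0 0 0 0.2 0 0 0" --pt "0 0 0 0.26 0 0 0"

```text
time: 5.3
position: [0.5077, 0.4007, 0.2164]
tool_rot: [0.002, 3.141, 0.002]
ft_force: [0.3, 0.1, -0.8]
grip_width: 0.205
grip_force: 40.0
```

```bash
cat >> h.py <<'E'
MOUTH=np.array([.554,.1355,.098]);YAW=np.radians(-16.4)
def target(d,off=(0,0)): # d: shoulder height above mouth along n; off: slope x, y
    Rm=R.from_euler("z",YAW).as_matrix()@F[:3,:3]
    p=MOUTH+Rm@np.array([off[0],off[1],d+.0313])
    return p,R.from_matrix(Rm)*R.from_rotvec([0,np.pi,0])
def delta(p,Rt):
    s=ctrl.get_state();dr=(Rt*R.from_rotvec(s["tool_rot"]).inv()).as_rotvec()
    return (np.array(p)-s["position"])/.5,np.degrees(dr)/30
E
python3 - <<'E'
from h import *
s=ctrl.get_state();print(s["position"],s["ft_force"],s["joint_positions"].round(2))
p,Rt=target(.075);print(p,*delta(p,Rt))
E
```

```text
[0.50771331 0.40073965 0.21639967] [ 0.26908646  0.13543294 -0.83005019] [-0.02  0.47 -0.95  1.44  0.38  1.42  0.6 ]
[0.49996144 0.15140441 0.18814751] [-0.01550374 -0.49867048 -0.05650432] [-0.1548868  -1.05750938 -0.53107306]
```

>>> jog_arm --pt "0 0 -0.05 0.02 -0.015 -0.106 -0.053" --pt "0 0 -0.1 0.04 -0.031 -0.212 -0.106" --pt "0 0 -0.15 0.04 -0.046 -0.317 -0.159" --pt "0 0 -0.2 0.04 -0.062 -0.423 -0.212" --pt "0 -0.008 -0.25 0.04 -0.077 -0.529 -0.265"

```text
time: 5.72
position: [0.5042, 0.2746, 0.2344]
tool_rot: [0.204, 2.854, -0.058]
ft_force: [-0.2, -0.5, -0.1]
grip_width: 0.207
grip_force: 40.0
```

>>> jog_arm --pt "0 0 -0.05 0 -0.015 -0.106 -0.053" --pt "0 0 -0.1 0 -0.031 -0.212 -0.106" --pt "0 0 -0.15 0 -0.046 -0.317 -0.159" --pt "0 0 -0.2 0 -0.062 -0.423 -0.212" --pt "0 -0.008 -0.249 0 -0.077 -0.529 -0.265"

```text
time: 6.13
position: [0.5009, 0.1485, 0.2337]
tool_rot: [0.376, 2.558, -0.108]
ft_force: [-7.1, 14.4, 6.8]
grip_width: 0.204
grip_force: 40.0
```

>>> jog_arm --pt "0 0 0 0 0 0 0" --pt "0 0 0 -0.02 0 0 0" --pt "0 0 0 -0.04 0 0 0" --pt "0 0 0 -0.06 0 0 0" --pt "0 0 0 -0.06 0 0 0"

```text
time: 6.55
position: [0.4988, 0.1514, 0.2014]
tool_rot: [0.367, 2.563, -0.108]
ft_force: [-0.5, -0.4, -1.2]
grip_width: 0.203
grip_force: 40.0
```

```bash
cat > look.py <<'E'
from h import *
import sys,pickle
s=ctrl.get_state();i=ctrl.get_image("wrist");T=wristT(i,s);j=ctrl.get_image("side");k=ctrl.get_image("top")
pickle.dump((s,i,j,k),open(sys.argv[1]+".pkl","wb"))
print(s["position"],s["tool_rot"],s["ft_force"],s["joint_positions"].round(2));p,Rt=target(float(sys.argv[2]));print(*delta(p,Rt))
a=np.clip(i["frame"][:,:,::-1]*1.5,0,255).astype(np.uint8)
tr=R.from_rotvec(s["tool_rot"]).as_matrix();c=np.array(s["position"])+tr[:,2]*.0313
Rm=R.from_euler("z",YAW).as_matrix()@F[:3,:3]
for q in((-.014,-.0045),(.014,-.0045),(.014,.0045),(-.014,.0045)): cv2.circle(a,tuple(np.int32(proj(i,MOUTH+Rm@[*q,0],T).round())),0,(0,255,0),-1)
crop=a[100:310,150:360]
side=j["frame"][160:260,180:280,::-1];top=k["frame"][140:240,180:280,::-1]
cv2.imwrite(f"pics/{sys.argv[1]}.png",np.hstack([cv2.resize(crop,(500,500)),np.vstack([cv2.resize(side,(250,250),interpolation=cv2.INTER_CUBIC),cv2.resize(top,(250,250),interpolation=cv2.INTER_CUBIC)])]))
E
python3 look.py w4 0.06
```

```text
[0.498817   0.15143864 0.20137133] [ 0.36725789  2.56343789 -0.10769307] [-0.53526394 -0.41165995 -1.2414542 ] [ 0.23 -0.27 -0.76  2.15  0.3   0.83  0.57]
[ 0.01469622 -0.00436364 -0.05673637] [ 2.20999810e-04 -3.75879386e-05 -4.09783572e-04]
```

View pics/w4.png

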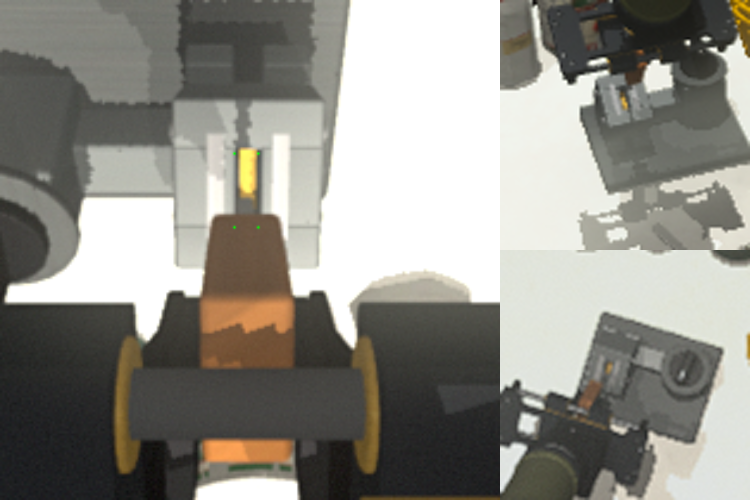

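Run:
```python
from h import *
import pickle
s,i,j,k=pickle.load(open("w4.pkl","rb"));T=wristT(i,s)
tr=R.from_rotvec(s["tool_rot"]).as_matrix();k_=210/500
for x in(.014,.016,.018,.02,.022):
    print(x,[((proj(i,s["position"]+tr@[x,y,.0313],T)-[150,100])/k_).round(1).tolist() for y in(-.009,.009)])
Rm=R.from_euler("z",YAW).as_matrix()@F[:3,:3]
g=i["frame"].astype(int).sum(2)
print("row profile along col 242..264",[(r,g[r,253]) for r in range(150,192,1)])
for r in(160,162,168,175,182): print(r,g[r,240:268])
for px in((253.8,162.2),(249.5,175),(258.5,175)):
    o,d=ray(i,px,T);nn=Rm[:,2];X=o+d*((MOUTH-o)@nn)/(d@nn);print(px,(Rm.T@(X-MOUTH)).round(4))
```

```text
0.014 [[208.5, 235.0], [277.2, 235.0]]
0.016 [[208.4, 227.7], [277.3, 227.7]]
0.018 [[208.3, 220.3], [277.4, 220.3]]
0.02 [[208.2, 212.9], [277.5, 212.9]]
0.022 [[208.1, 205.4], [277.6, 205.4]]
row profile along col 242..264 [(150, np.int64(243)), (151, np.int64(244)), (152, np.int64(240)), (153, np.int64(260)), (154, np.int64(298)), (155, np.int64(294)), (156, np.int64(276)), (157, np.int64(245)), (158, np.int64(246)), (159, np.int64(243)), (160, np.int64(233)), (161, np.int64(232)), (162, np.int64(347)), (163, np.int64(461)), (164, np.int64(457)), (165, np.int64(450)), (166, np.int64(449)), (167, np.int64(450)), (168, np.int64(453)), (169, np.int64(458)), (170, np.int64(457)), (171, np.int64(463)), (172, np.int64(458)), (173, np.int64(462)), (174, np.int64(466)), (175, np.int64(464)), (176, np.int64(458)), (177, np.int64(460)), (178, np.int64(469)), (179, np.int64(472)), (180, np.int64(427)), (181, np.int64(300)), (182, np.int64(276)), (183, np.int64(229)), (184, np.int64(212)), (185, np.int64(215)), (186, np.int64(215)), (187, np.int64(217)), (188, np.int64(218)), (189, np.int64(205)), (190, np.int64(190)), (191, np.int64(169))]
160 [417 418 413 401 356 387 396 374 285 235 236 238 241 233 276 370 394 395
 395 397 397 396 394 383 422 516 514 504]
162 [421 419 434 443 358 321 330 337 305 193 233 327 333 347 380 406 390 367
 326 319 303 328 329 344 427 525 514 506]
168 [417 419 436 460 407 381 378 364 285 187 315 438 455 453 456 438 367 274
 174 209 324 380 381 391 451 528 521 512]
175 [494 447 446 443 407 386 389 366 286 203 337 446 450 464 470 448 378 294
 189 222 342 391 393 395 448 535 528 509]
182 [505 505 507 488 422 404 401 371 295 177 203 260 276 276 280 291 286 202
 168 232 352 403 404 418 494 542 530 519]
(253.8, 162.2) [-0.0156  0.0009  0.    ]
(249.5, 175) [-0.0041 -0.0029  0.    ]
(258.5, 175) [-0.0041  0.0051 -0.    ]
```

The gauge is in line with the slot to within about 1 mm both ways (slot centre at crop px 247, handle centre at 245–247). I'll approach along the slot axis.

>>> jog_arm --pt "0 0.006 -0.002 -0.017 0 0 0" --pt "0 0.014 -0.004 -0.04 0 0 0" --pt "0 0.021 -0.006 -0.06 0 0 0" --pt "0 0.027 -0.008 -0.077 0 0 0" --pt "0 0.027 -0.008 -0.077 0 0 0"

```text
time: 7.12
position: [0.513, 0.1461, 0.1629]
tool_rot: [0.37, 2.564, -0.107]
ft_force: [-0.8, -0.6, -0.8]
grip_width: 0.204
grip_force: 40.0
```

>>> jog_arm --pt "0 0 0 0 0 0 0" --pt "0 0 0 0 0 0 0" --pt "0 0 0 0 0 0 0" --pt "0 0 0 0 0 0 0" --pt "0 0 0 0 0 0 0"

```text
time: 7.53
position: [0.5136, 0.1472, 0.1655]
tool_rot: [0.369, 2.56, -0.106]
ft_force: [-0.5, 0.1, -1.0]
grip_width: 0.205
grip_force: 40.0
```

```bash
python3 look.py w5 0.03
```

```text
[0.51364213 0.14715186 0.16547806] [ 0.36885875  2.55989283 -0.10581073] [-0.49478704  0.12678136 -0.9944752 ] [ 0.27 -0.19 -0.81  2.18  0.4   0.75  0.48]
[ 0.01870933 -0.00477399 -0.030331  ] [ 0.00020909 -0.00015251  0.00013124]
```

View pics/w5.png

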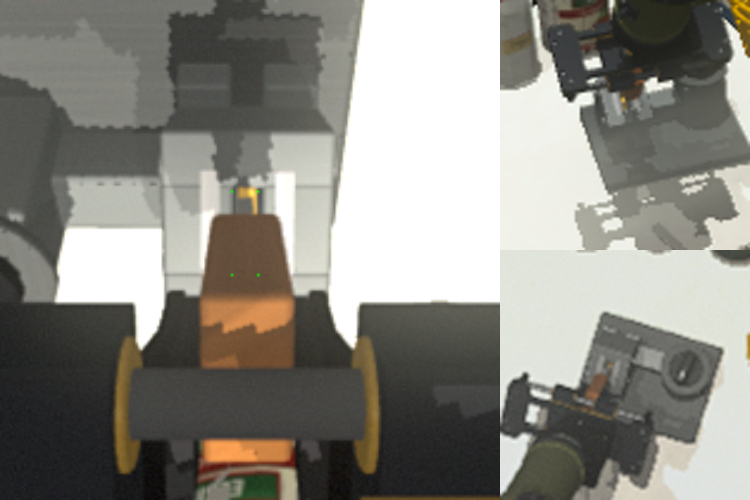

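Slot centre is at px 248 and handle centre at px 246, so the aim is good. I'll start the insertion.

>>> jog_arm --pt "0 0.006 -0.001 -0.009 0 0 0" --pt "0 0.012 -0.003 -0.019 0 0 0" --pt "0 0.018 -0.004 -0.029 0 0 0" --pt "0 0.024 -0.006 -0.039 0 0 0" --pt "0 0.029 -0.007 -0.047 0 0 0"

```text
time: 8.1
position: [0.5283, 0.1432, 0.1408]
tool_rot: [0.369, 2.561, -0.107]
ft_force: [-2.1, -0.9, 3.8]
grip_width: 0.205
grip_force: 40.0
```

>>> jog_arm --pt "0 0.004 -0.001 -0.007 0 0 0" --pt "0 0.008 -0.002 -0.014 0 0 0" --pt "0 0.01 -0.003 -0.017 0 0 0" --pt "0 0.01 -0.003 -0.017 0 0 0" --pt "0 0.01 -0.003 -0.017 0 0 0"

```text
time: 8.52
position: [0.5327, 0.142, 0.1323]
tool_rot: [0.369, 2.562, -0.106]
ft_force: [0.3, 0.3, -1.3]
grip_width: 0.205
grip_force: 40.0
```

Run:
```python
from h import *
s=ctrl.get_state();print(s["position"],s["ft_force"],s["torque"],s["grip_width"]);print(*delta(*target(0)))
```

```text
[0.53265595 0.14204256 0.13234286] [ 0.29178606  0.28816122 -1.33799401] [ 0.29277019  0.54179465 -0.0157557 ] 0.2049061461301598
[ 0.01086484 -0.00371903 -0.0155979 ] [-0.00097071 -0.00274208  0.0004512 ]
```

>>> jog_arm --pt "0 0.003 -0.001 -0.004 0 0 0" --pt "0 0.006 -0.002 -0.009 0 0 0" --pt "0 0.0085 -0.0025 -0.0135 0 0 0" --pt "0 0.0085 -0.0025 -0.0135 0 0 0" --pt "0 0.0085 -0.0025 -0.0135 0 0 0"

```text
time: 8.93
position: [0.5372, 0.1407, 0.1258]
tool_rot: [0.369, 2.561, -0.106]
ft_force: [-1.1, 0.5, -1.3]
grip_width: 0.202
grip_force: 40.0
```

>>> jog_arm --pt "0 0.001 -0.0003 -0.0017 0 0 0" --pt "0 0.001 -0.0003 -0.0017 0 0 0" --pt "0 0.002 -0.0006 -0.0034 0 0 0" --pt "0 0.002 -0.0006 -0.0034 0 0 0" --pt "0 0.002 -0.0006 -0.0034 0 0 0"

```text
time: 9.35
position: [0.5379, 0.1406, 0.1254]
tool_rot: [0.369, 2.56, -0.108]
ft_force: [-12.3, 0.7, 12.6]
grip_width: 0.206
grip_force: 40.0
```

Run:
```python
from h import *
s=ctrl.get_state();print(s["position"],s["ft_force"],s["torque"],s["grip_width"]);print(*delta(*target(0)))
```

```text
[0.53786738 0.14058414 0.1254255 ] [-12.25675794   0.70110912  12.6369381 ] [-0.14252105  1.58723946 -0.38864548] 0.20630842241031544
[ 0.00044196 -0.00080219 -0.00176318] [ 0.00350736 -0.00030218  0.00117744]
```

Contact: 17 N along the face normal at about 1 mm from the predicted home pose. I'll press a bit more, release, retreat and inspect.

>>> jog_arm --pt "0 0.001 -0.0003 -0.0017 0 0 0" --pt "0 0.001 -0.0003 -0.0017 0 0 0" --pt "0 0.0005 0 -0.001 0 0 0" --pt "0 -0.001 0.0003 0.0017 0 0 0" --pt "0 -0.002 0.0006 0.0034 0 0 0"

```text
time: 9.77
position: [0.5373, 0.1407, 0.1265]
tool_rot: [0.369, 2.56, -0.106]
ft_force: [-0.6, 0.1, -1.1]
grip_width: 0.2
grip_force: 40.0
```

>>> jog_arm --pt "0.3 0 0 0 0 0 0" --pt "0.4 0 0 0 0 0 0" --pt "0.5 0 0 0 0 0 0" --pt "0.5 0 0 0 0 0 0" --pt "0.5 0 0 0 0 0 0"

```text
time: 10.18
position: [0.5372, 0.1406, 0.126]
tool_rot: [0.369, 2.561, -0.106]
ft_force: [-0.3, -0.3, -0.3]
grip_width: 0.467
grip_force: 0.0
```

>>> jog_arm --pt "0.5 -0.02 0.006 0.034 0 0 0" --pt "0.5 -0.045 0.013 0.075 0 0 0" --pt "0.5 -0.07 0.02 0.117 0 0 0" --pt "0.5 -0.095 0.028 0.158 0 0 0" --pt "0.5 -0.11 0.033 0.183 0 0 0"

```text
time: 10.6
position: [0.4824, 0.157, 0.2204]
tool_rot: [0.372, 2.557, -0.105]
ft_force: [-0.6, -0.7, 0.4]
grip_width: 0.496
grip_force: 0.0
```

```bash
python3 look.py w6 0
python3 - <<'E'
import pickle,cv2,numpy as np
s,i,j,k=pickle.load(open("w6.pkl","rb"))
f=lambda m,n:cv2.resize(m,(400,n),interpolation=cv2.INTER_CUBIC)
b=np.clip(i["frame"][60:300,130:370]*1.5,0,255).astype(np.uint8)
cv2.imwrite("pics/w6b.png",np.hstack([cv2.resize(b,(500,500)),np.vstack([cv2.resize(j["frame"][170:230,200:260],(300,300),interpolation=3),cv2.resize(k["frame"][155:205,205:265],(300,250),interpolation=3)])[:500]])[:,:,::-1])
E
```

```text
[0.48238258 0.15698258 0.2204163 ] [ 0.37160583  2.5571209  -0.10548723] [-0.58870545 -0.70781204  0.39519564] [ 0.06 -0.3  -0.63  2.15  0.32  0.89  0.54]
[ 0.11216786 -0.03920057 -0.18788209] [-0.00205995  0.00251713 -0.00925215]
```

View pics/w6b.png

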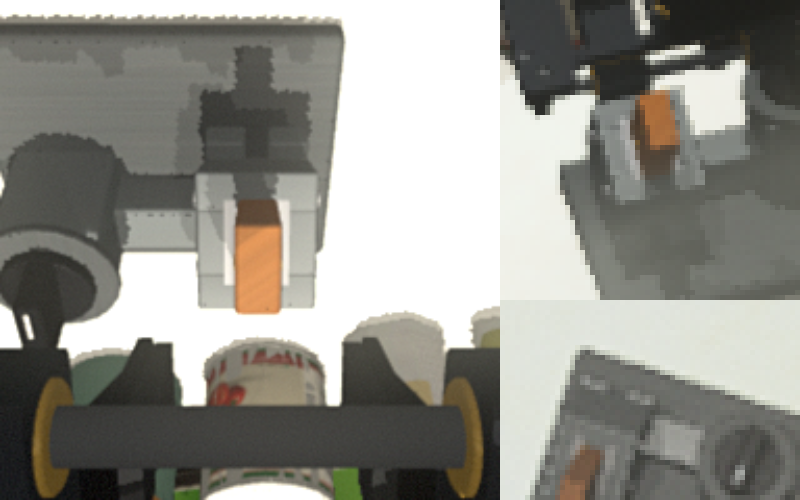

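The handle sits between the white strips, with its top face at crop px (237–280, 225–313). I'll compare that numerically with the home pose and work out the knob approach.

Run:
```python
from h import *
import pickle
s,i,j,k=pickle.load(open("w6.pkl","rb"));T=wristT(i,s);print(s["joint_positions"])
Rm=R.from_euler("z",YAW).as_matrix()@F[:3,:3]
for d in(0,.004,.008):
  print(d,[((proj(i,MOUTH+Rm@[-.0016+x,y+.0009,d+z],T)-[130,60])*2.083).round(0).tolist() for x,y,z in((-.018,-.009,.06),(-.018,.009,.06),(.018,.009,.06),(.018,-.009,.06),(-.018,-.009,0),(-.018,.009,0))])
YK=YAW-.07
kn=MOUTH+R.from_euler("z",YAW).as_matrix()@[.035,-.105,.024];print("knob grip",kn)
Rt=R.from_euler("z",YK)*R.from_rotvec([0,np.pi,0])
print(*delta(kn+[0,0,-.019+.12],Rt))
print("knob bar px in wrist",((proj(i,kn+[0,0,.007],T)-[130,60])*2.083))
```

```text
[ 0.05721057 -0.3017006  -0.6313355   2.15100923  0.31664712  0.88643127
  0.53872991]
0 [[231.0, 230.0], [280.0, 230.0], [279.0, 321.0], [233.0, 322.0], [236.0, 203.0], [275.0, 203.0]]
0.004 [[231.0, 232.0], [280.0, 232.0], [280.0, 325.0], [232.0, 325.0], [236.0, 204.0], [276.0, 204.0]]
0.008 [[231.0, 234.0], [281.0, 234.0], [280.0, 329.0], [232.0, 329.0], [235.0, 206.0], [276.0, 206.0]]
knob grip [0.55793014 0.02489008 0.122     ]
[ 0.1518514 -0.2697865  0.0090301] [ 0.33250528  1.01571088 -0.13844444]
knob bar px in wrist [ 31.48856848 344.36422791]
```

The observed face and shoulder edges match the home pose (d ≈ 0), so the gauge is seated. Next, above the knob.

>>> jog_arm --pt "0.6 0.03 -0.03 0.005 0.033 0.1 -0.014" --pt "0.6 0.05 -0.06 0.01 0.066 0.2 -0.028" --pt "0.6 0.06 -0.09 0.01 0.1 0.305 -0.042" --pt "0.6 0.07 -0.12 0.01 0.133 0.406 -0.055" --pt "0.6 0.076 -0.135 0.01 0.166 0.508 -0.069"

```text
time: 11.17
position: [0.5206, 0.0858, 0.2209]
tool_rot: [0.469, 2.832, -0.062]
ft_force: [0.1, -0.4, -0.3]
grip_width: 0.594
grip_force: 0.0
```

>>> jog_arm --pt "0.6 0.015 -0.03 0 0.033 0.1 -0.014" --pt "0.6 0.03 -0.06 0 0.066 0.2 -0.028" --pt "0.6 0.045 -0.09 0 0.1 0.305 -0.042" --pt "0.6 0.06 -0.12 0 0.133 0.406 -0.055" --pt "0.6 0.076 -0.135 0 0.166 0.508 -0.069"

```text
time: 11.58
position: [0.5584, 0.0177, 0.2209]
tool_rot: [-0.569, -3.083, 0.006]
ft_force: [0.4, -0.3, 0.1]
grip_width: 0.602
grip_force: 0.0
```

>>> jog_arm --pt "0.6 0 0 0 0 0 0" --pt "0.6 0 0 0 0 0 0" --pt "0.6 0 0 0 0 0 0" --pt "0.6 0 0 0 0 0 0" --pt "0.6 0 0 0 0 0 0"

```text
time: 12.0
position: [0.5575, 0.0229, 0.2227]
tool_rot: [-0.559, -3.09, 0.006]
ft_force: [-1.0, 0.8, -0.4]
grip_width: 0.602
grip_force: 0.0
```

Run:
```python
from h import *
import pickle
s=ctrl.get_state();i=ctrl.get_image("wrist");T=wristT(i,s);pickle.dump((s,i),open("w7.pkl","wb"))
print(s["position"],s["tool_rot"],s["joint_positions"].round(2))
k=6;x0,y0=200,130;a=np.clip(i["frame"][y0:y0+100,x0:x0+130,::-1]*1.7,0,255).astype(np.uint8);a=cv2.resize(a,None,fx=k,fy=k,interpolation=cv2.INTER_CUBIC)
kn=np.array([.5579,.0249,.129])
for th,c in((0,(0,0,255)),(.15,(255,0,0))):
    M=R.from_euler("z",YAW-th).as_matrix()
    P=[((proj(i,kn+M@[x,y,0],T)-[x0-.5,y0-.5])*k) for x,y in((-.023,-.007),(.023,-.007),(.023,.007),(-.023,.007))]
    cv2.polylines(a,[np.int32(P)],True,c)
cv2.imwrite("pics/w7.png",a)
```

```text
[0.55750599 0.02287946 0.22269179] [-0.55922307 -3.08953343  0.00603374] [ 0.18  0.14 -0.3   1.67  0.05  1.34  1.09]
```

View pics/w7.png

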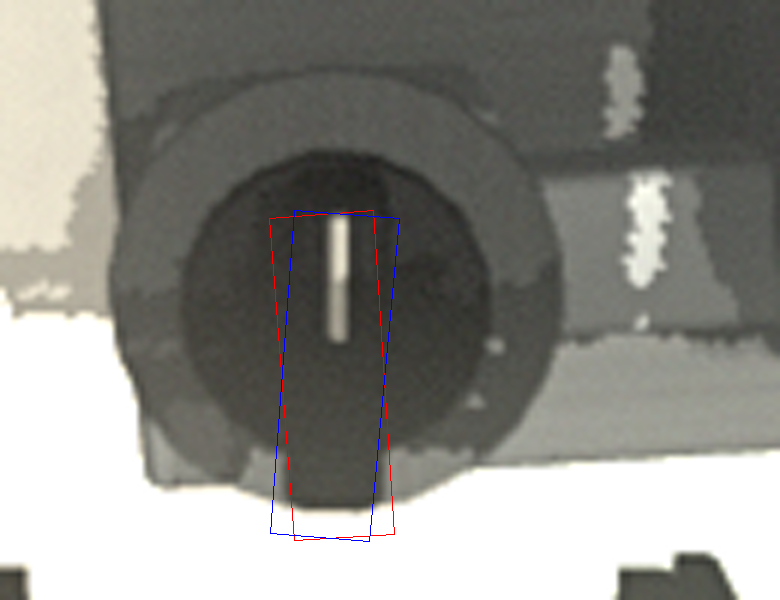

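The bar lies at about 0.08 rad with its centre line at col 335. It is about 3 mm nearer the robot than predicted. I'll descend with that correction and grip.

>>> jog_arm --pt "0.6 -0.005 0.004 -0.03 0 0 0" --pt "0.6 -0.005 0.004 -0.07 0 0 0" --pt "0.6 -0.005 0.004 -0.11 0 0 0" --pt "0.6 -0.005 0.004 -0.14 0 0 0" --pt "0.6 -0.005 0.004 -0.17 0 0 0"

```text
time: 12.47
position: [0.5551, 0.0249, 0.1371]
tool_rot: [-0.559, -3.09, 0.006]
ft_force: [-0.1, -0.4, 0.0]
grip_width: 0.601
grip_force: 0.0
```

>>> jog_arm --pt "0.6 0 0 -0.02 0 0 0" --pt "0.6 0 0 -0.04 0 0 0" --pt "0.6 0 0 -0.06 0 0 0" --pt "0.5 0 0 -0.065 0 0 0" --pt "0.4 0 0 -0.065 0 0 0"

```text
time: 12.88
position: [0.5552, 0.0243, 0.1045]
tool_rot: [-0.56, -3.088, 0.007]
ft_force: [-0.1, -0.6, 1.1]
grip_width: 0.521
grip_force: 0.0
```

>>> jog_arm --pt "0 0 0 0 0 0 0" --pt "0 0 0 0 0 0 0" --pt "0 0 0 0 0 0 0" --pt "0 0 0 0 0 0 0" --pt "0 0 0 0 0 0 0" --grip_force 30

```text
time: 13.3
position: [0.5563, 0.0249, 0.1056]
tool_rot: [-0.561, -3.09, 0.004]
ft_force: [2.1, 3.8, -2.3]
grip_width: 0.159
grip_force: 30.7
```

>>> jog_arm --pt "0 0 0 0 0 0 0" --pt "0 0 0 0 0 0 0" --pt "0 0 0 0 0 0 0" --pt "0 0 0 0 0 0 0" --pt "0 0 0 0 0 0 0"

```text
time: 13.72
position: [0.5563, 0.0249, 0.1056]
tool_rot: [-0.561, -3.09, 0.005]
ft_force: [2.0, 3.3, 2.8]
grip_width: 0.155
grip_force: 30.0
```

Run:
```python
from h import *
s=ctrl.get_state();print(s["position"],s["tool_rot"],s["ft_force"],s["torque"],s["grip_width"],s["joint_positions"].round(2))
```

```text
[0.5562831  0.02491964 0.10562031] [-0.56056015 -3.09016003  0.00454013] [1.9895994  3.31884179 2.82667369] [ 0.72755783 -0.49449947  0.01824868] 0.1553088133844935 [ 0.17  0.23 -0.3   1.82  0.08  1.11  1.06]
```

Gripped (13.5 mm). Turning clockwise, which is −z.

>>> jog_arm --pt "0 0 0 0 0 0 -0.16" --pt "0 0 0 0 0 0 -0.32" --pt "0 0 0 0 0 0 -0.48" --pt "0 0 0 0 0 0 -0.64" --pt "0 0 0 0 0 0 -0.8"

```text
time: 14.13
position: [0.556, 0.0246, 0.1056]
tool_rot: [-1.196, -2.902, 0.004]
ft_force: [1.2, 2.3, 3.4]
grip_width: 0.156
grip_force: 30.0
```

Run:
```python
from h import *
s=ctrl.get_state();print(s["position"],s["tool_rot"],s["ft_force"],s["torque"],s["grip_width"],s["joint_positions"].round(2))
```

```text
[0.55601922 0.02455275 0.10557938] [-1.19638766 -2.90222252  0.00439968] [1.19622572 2.30904269 3.36308743] [ 0.5727905  -0.30210549  0.04171116] 0.15615994523041005 [ 0.13  0.23 -0.25  1.82  0.06  1.11  0.64]
```

>>> jog_arm --pt "0 0 0 0 0 0 -0.16" --pt "0 0 0 0 0 0 -0.32" --pt "0 0 0 0 0 0 -0.48" --pt "0 0 0 0 0 0 -0.64" --pt "0 0 0 0 0 0 -0.8"

```text
time: 14.55
position: [0.5557, 0.0243, 0.1056]
tool_rot: [-1.773, -2.589, 0.004]
ft_force: [-0.5, 1.2, 4.4]
grip_width: 0.157
grip_force: 30.0
```

>>> jog_arm --pt "0 0 0 0 0 0 -0.1" --pt "0 0 0 0 0 0 -0.2" --pt "0 0 0 0 0 0 -0.3" --pt "0 0 0 0 0 0 -0.4" --pt "0 0 0 0 0 0 -0.5"

```text
time: 14.97
position: [0.5554, 0.0242, 0.1056]
tool_rot: [-2.094, -2.336, 0.004]
ft_force: [-1.3, 2.0, 4.9]
grip_width: 0.157
grip_force: 30.0
```

```bash
cat > m.py <<'E'
from h import *
s=ctrl.get_state();r=R.from_rotvec(s["tool_rot"]).as_matrix();print("tool y rel. sharpener y deg",np.degrees(np.arctan2(r[1,1],r[0,1])-np.pi/2-YAW),s["position"],s["ft_force"],s["torque"],s["joint_positions"].round(2))
E
python3 m.py
```

```text
tool y rel. sharpener y deg -67.32867516779328 [0.5554018  0.02423353 0.10561177] [-1.30306648  2.01298821  4.92539679] [0.3864847  0.08436431 0.02206485] [ 0.07  0.22 -0.18  1.82  0.04  1.11 -0.02]
```

>>> jog_arm --pt "0 0 0 0 0 0 -0.05" --pt "0 0 0 0 0 0 -0.1" --pt "0 0 0 0 0 0 -0.15" --pt "0 0 0 0 0 0 -0.2" --pt "0 0 0 0 0 0 -0.2"

```text
time: 15.38
position: [0.5553, 0.0242, 0.1056]
tool_rot: [-2.209, -2.228, 0.005]
ft_force: [-2.1, 1.9, 5.0]
grip_width: 0.156
grip_force: 30.0
```

```bash
python3 m.py
```

```text
tool y rel. sharpener y deg -73.12401995769007 [0.55529533 0.02418566 0.10557255] [-2.12941749  1.93883227  4.99347201] [0.34988291 0.21732042 0.59496673] [ 0.06  0.22 -0.17  1.82  0.04  1.11 -0.11]
```

The moment jumped to 0.6 N m at about 72°, so this is the end stop. Releasing and retreating.

>>> jog_arm --pt "0.2 0 0 0 0 0 0" --pt "0.3 0 0 0 0 0 0" --pt "0.45 0 0 0 0 0 0" --pt "0.45 0 0 0 0 0 0" --pt "0.45 0 0 0 0 0 0"

```text
time: 15.8
position: [0.5554, 0.0238, 0.1047]
tool_rot: [-2.211, -2.226, 0.004]
ft_force: [-0.6, -0.8, -0.2]
grip_width: 0.397
grip_force: 0.0
```

>>> jog_arm --pt "0.45 0 0 0.04 0 0 0" --pt "0.45 0 0 0.1 0 0 0" --pt "0.45 0 0 0.16 0 0 0" --pt "0.45 0 0 0.22 0 0 0" --pt "0.45 0 0 0.28 0 0 0"

```text
time: 16.22
position: [0.5554, 0.024, 0.2463]
tool_rot: [-2.211, -2.226, 0.004]
ft_force: [0.5, 0.2, 0.9]
grip_width: 0.449
grip_force: 0.0
```

>>> jog_arm --pt "0.45 0 -0.05 0.02 0 0 0" --pt "0.45 0 -0.1 0.05 0 0 0" --pt "0.45 0 -0.15 0.05 0 0 0" --pt "0.45 0 -0.2 0.05 0 0 0" --pt "0.45 0 -0.25 0.05 0 0 0"

```text
time: 16.63
position: [0.5556, -0.1021, 0.2705]
tool_rot: [-2.211, -2.227, 0.003]
ft_force: [-0.7, 0.2, -0.6]
grip_width: 0.447
grip_force: 0.0
```

Run:
```python
from h import *
import pickle
j=ctrl.get_image("side");k=ctrl.get_image("top");d=pickle.load(open("d0.pkl","rb"))
c=lambda m,x,y,w,h,W,H:cv2.resize(m[y:y+h,x:x+w],(W,H),interpolation=cv2.INTER_CUBIC)
cv2.imwrite("pics/fin.png",np.vstack([np.hstack([c(k["frame"],205,155,70,60,350,300),c(j["frame"],205,165,80,60,400,300)]),np.hstack([c(k["frame"],100,130,300,130,750,300)])])[:,:,::-1])
```

```text
(no output)
```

View pics/fin.png

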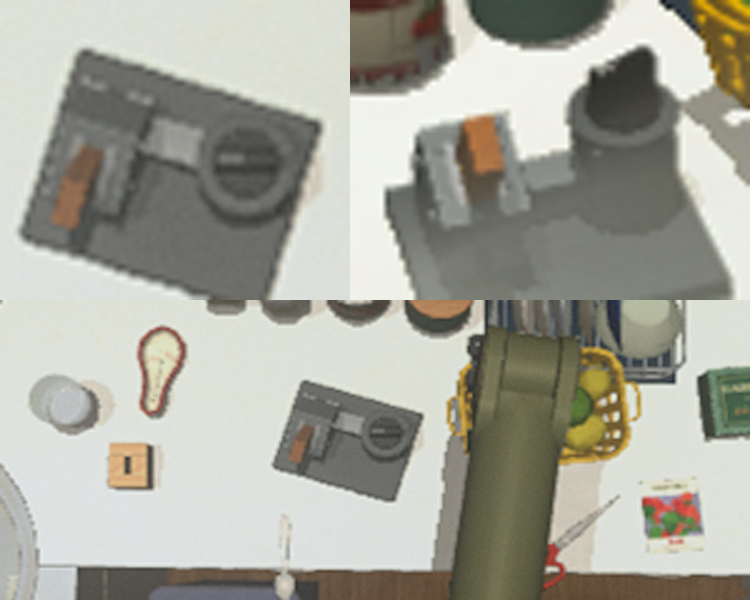

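The final views show the gauge in the slot at top-crop (77,187), the bar turned roughly crosswise at (248,160), the stand empty, and the bystanders in view where they were (the timer is hidden behind the arm). Handing in.

```bash
python3 -c "
from bench import ctrl
print(ctrl.close_job())"
```

```text
the job is handed in; nothing more can be done
None
```

The job is handed in at about 17 s: the gauge is seated in the slot and the knob was turned clockwise to its end stop. One risk is that joint 2 read -0.302 rad on the retreat from the slot, just past its -0.3 limit.

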